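# Measure the backlash of the core stage's handwheel

## Robot

A 6-joint arm with a two-finger parallel gripper is mounted at the origin on the work surface. World frame = base frame: x ahead of the robot, y to its left, z up, the work surface at z = 0. Lengths are in m, angles in rad, forces in N, time in s.
With the tool pointing down it reaches from about 0.35 to 0.975 m from the base axis. Payload 7.1 kg.
Tool frame: the origin (TCP) lies midway between the tips of the shut fingers; the grasp point (between the pads) lies 19 mm behind it; z points along the fingers, y is the line along which they close (so a half turn about z gives the same grasp; the last joint's range is limited). The gripper opens to 88 mm and grips with 3 to 60 N. Pads are 20 mm wide; open, the fingers measure 115 mm over their backs; the gripper's body (75 mm by 178 mm) begins 61 mm behind the grasp point.
Start: joints at [-1.322, 0.423, 1.63, -0, 1.089, -0.019], TCP at [0.165, -0.603, 0.223] pointing down, gripper open.
Joint ranges: [-3, 3], [-0.9, 2.11], [0.09, 2.58], [-1.31, 4.45], [0.11, 2.69], [-2.54, 2.54]. Speed limits (rad/s): [2.39, 2.39, 3.01, 3.14, 3.14, 3.14].

## Interface

Orientations are given as a unit quaternion [w, x, y, z].
In Python, from station import move_pose, movel, movej, command_gripper, wait, inverse_kinematics, read_camera, camera_info, MotionError, job_done, get_time, get_joint_pos, get_qvel, get_effort, get_tcp_pos, get_ee_rot, get_ft_force, get_ft_torque, get_grip_width, get_finger_force gives the robot as it stands. Calls block until the motion is done:
- move_pose(position, orientation): joint-space move of the TCP to a pose.
- movel(position, frame=None, v=0.15, until_force=None): straight line of the TCP; frame=None keeps the orientation; v is the mean speed in m/s. With until_force (N) it stops when the force on the tool has changed by that much, and returns True; else False.
- movej(angles): joint-space move.
- command_gripper(opening): opening from 0.0 (shut) to 1.0 (fully open); the grip force is fixed at half the most; returns when the fingers have stopped.
- wait(seconds).
- inverse_kinematics(position, orientation): joint angles nearest the present ones, or None.
- read_camera(name): name is "scene" or "top" or "wrist"; returns the picture (480x640x3 uint8, red, green, blue); there is no depth.
- camera_info(name): a dict with "intrinsics" (3x3 intrinsics, pixels), "dist" ([k1, k2, p1, p2, k3] as OpenCV has them; the pictures are not rectified), "T" (4x4, takes a point from camera to world coordinates); the wrist camera has in their place "tool_from_camera" (4x4, takes a point from camera to tool coordinates, whose origin is the TCP and whose axes are the flange's). Camera axes: x right, y up, looking along -z (the intrinsics and any distortion apply to the point x, -y, -z); pixel columns grow to the right and rows downward; lengths in m; the calibration is good to about 2 mm. A picture is of the moment at which its call begins: read the wrist's pose just before it. camera_info takes no time and is no camera call.
A pose or a line that the arm cannot do raises MotionError and nothing moves.
- job_done(): hands the job in; it is judged then, once.
Readings, each from a call of its own:
- get_time(): time.
- get_joint_pos(): joint angles.
- get_qvel(): joint speeds.
- get_effort(): joint torques, N m.
- get_tcp_pos(): TCP position.
- get_ee_rot(): TCP orientation.
- get_ft_force(): force on the tool from outside, world axes, zero at the start.
- get_ft_torque(): the same for the moment, N m.
- get_grip_width(): opening from 0.0 (shut) to 1.0 (fully open).
- get_finger_force(): force on a finger pad.
Only numpy, scipy, OpenCV 4.12 (cv2) and the standard library are available. Lean on these libraries where they do the work, as an engineer would, in place of code of your own. Each camera call takes 0.05 s, during which the arm holds its last target. There are 200 camera calls.

## Task

Check how much free play there is in the drive of the core logging stage, whose carriage is clamped. Gently turn the handwheel clockwise (as seen from its handle side) until you feel it bite, then turn the white dial ring on its hub by its red peg so that the peg stands at the yellow index, without taking the wheel off that bite. Then gently turn the handwheel back anticlockwise until it bites the other way and leave it there, so that the peg stands off the index by the play; never force the wheel past either bite, and leave the core and everything else on the table alone.

Things in the scene. Friction and masses are not known exactly. Their poses are not given: they have to be found in the camera images.
- stage: Core logging stage fixed to the table: aluminium base 400 x 170 mm, green housing, lead screw, rails, carriage clamped in place. Origin on the table top under the handwheel's centre; x along the screw, away from the wheel, y left, z up. Along x (mm): handle -12 to -68, black handwheel (132 across) -7 to 7, white dial ring 18 to 52, housing from 54, carriage 130 to 280, end 450.
- wheel_axis (a point): Centre of the handwheel on the screw axis, 95 mm above the table; axes as the stage's. Wheel and dial ring turn about x here; a positive turn is clockwise seen from the handle side (the robot's side) and carries their tops towards -y. Inside the play the wheel takes about 1 N at the handle and stays where left.
- handle_grip (a point): Middle of the black crank handle (21 mm thick, 56 mm long, parallel to the screw, revolving freely on its pin), 52 mm from the screw axis, 42 mm in front of the wheel's centre, at most 32 degrees off straight above the axis throughout, so it can be pinched from above across the screw. The wheel is harmed by more than about 12 N here.
- housing_top (a point): Centre of the flat top of the green housing (56 x 92 mm, 43 mm above the screw axis). The worn coupling hidden in it gives the play. Clockwise bite: 2 to 14 degrees from the start; bite to bite: 16 to 42 degrees; otherwise unknown and unseen. Past a bite the resistance climbs about 6 N per mm of handle travel, springing back when let go; it counts as felt from about 5 N at the handle.
- dial_peg (a point): Red peg, 12 mm thick, standing radially on the white dial ring (80 mm across), marking its zero, from 40 to 64 mm off the screw axis; the point lies in it 60 mm off. z: outward along the peg. The ring, a friction fit on the wheel's hub, goes with the wheel but is turned on it by about 0.5 N at the peg. At the clockwise bite the peg leans 13 to 42 degrees left (+y) of upright.
- index (a point): The zero place of the peg: where dial_peg lies when the peg points straight up, in line with the yellow index pointer on the front edge of the housing's top. Fixed to the stage; axes as the stage's.
- core: Bystander: grey drill core, 48 mm across, 150 mm long, 0.7 kg, lying loose in the black V cradle of the carriage, its top 173 mm above the table; origin at its middle. A probe hangs over the stage from a 240 mm tall post on its left, 340 mm along: keep clear.
- depth_block: Bystander: wooden depth marker block, 45 x 60 x 26 mm, left of the handwheel; origin under its centre.
- depth_block_2: Bystander: a second such block, farther along the stage; origin under its centre.
- marker: Bystander: white paint marker with a red cap, 125 mm long, 17 mm thick, lying right of the handwheel; origin under its centre.
- hammer: Bystander: rock hammer with a blue grip, 280 mm long, lying right of the stage; origin under the middle of its shaft.
- spray_bottle: Bystander: clear spray bottle with a red head, 66 mm across, 205 mm tall, left of the stage; origin under its centre.
- pocket_lens: Bystander: small folded hand lens, 65 mm long, 12 mm thick, on the right; origin under its round end.

How it is judged:
On the way, in this order (a step that is already met when the one before it is completed fails the run):
1. the handwheel has been turned clockwise until it bears on its clockwise bite (contact force between wheel_c0 and jaw_a_c0 above 6 N), for 0.1 s.
2. the dial ring's peg stands at the index (within 3.5 mm) while the wheel is still at its clockwise bite (within 2.5 degrees) (y of dial_peg in the frame of index between -0.0035 and 0.0035 m and distance between wheel_c0 and jaw_a_c0 below 0.0113 m), for 0.2 s.
3. the handwheel has been turned back anticlockwise until it bears on its other bite (contact force between wheel_c0 and jaw_b_c0 above 6 N), for 0.1 s.
At the end, for the whole second after the job is handed in: The handwheel stands at its anticlockwise bite (within 2.5 degrees) and the dial's peg stands off the index, to the left, by the true play between the bites (within about 5 degrees), everything let go and the core at rest (distance between wheel_c0 and jaw_b_c0 below 0.0113 m and ((distance between jaw_a_c0 and jaw_b_c0 between 0.027168 and 0.027968 m and y of dial_peg in the frame of index between 0.0117 and 0.0219 m) or (distance between jaw_a_c0 and jaw_b_c0 between 0.027967 and 0.028761 m and y of dial_peg in the frame of index between 0.0135 and 0.0235 m) or (distance between jaw_a_c0 and jaw_b_c0 between 0.02876 and 0.029548 m and y of dial_peg in the frame of index between 0.0153 and 0.0252 m) or (distance between jaw_a_c0 and jaw_b_c0 between 0.029547 and 0.030328 m and y of dial_peg in the frame of index between 0.017 and 0.0268 m) or (distance between jaw_a_c0 and jaw_b_c0 between 0.030327 and 0.031101 m and y of dial_peg in the frame of index between 0.0187 and 0.0284 m) or (distance between jaw_a_c0 and jaw_b_c0 between 0.0311 and 0.031867 m and y of dial_peg in the frame of index between 0.0204 and 0.03 m) or (distance between jaw_a_c0 and jaw_b_c0 between 0.031866 and 0.032626 m and y of dial_peg in the frame of index between 0.0221 and 0.0315 m) or (distance between jaw_a_c0 and jaw_b_c0 between 0.032625 and 0.033377 m and y of dial_peg in the frame of index between 0.0238 and 0.033 m) or (distance between jaw_a_c0 and jaw_b_c0 between 0.033376 and 0.034122 m and y of dial_peg in the frame of index between 0.0254 and 0.0345 m) or (distance between jaw_a_c0 and jaw_b_c0 between 0.034121 and 0.034858 m and y of dial_peg in the frame of index between 0.027 and 0.036 m) or (distance between jaw_a_c0 and jaw_b_c0 between 0.034857 and 0.035587 m and y of dial_peg in the frame of index between 0.0286 and 0.0374 m) or (distance between jaw_a_c0 and jaw_b_c0 between 0.035586 and 0.036307 m and y of dial_peg in the frame of index between 0.0302 and 0.0388 m) or (distance between jaw_a_c0 and jaw_b_c0 between 0.036306 and 0.03702 m and y of dial_peg in the frame of index between 0.0317 and 0.0401 m) or (distance between jaw_a_c0 and jaw_b_c0 between 0.037019 and 0.037724 m and y of dial_peg in the frame of index between 0.0332 and 0.0415 m) or (distance between jaw_a_c0 and jaw_b_c0 between 0.037723 and 0.038419 m and y of dial_peg in the frame of index between 0.0347 and 0.0427 m) or (distance between jaw_a_c0 and jaw_b_c0 between 0.038418 and 0.039106 m and y of dial_peg in the frame of index between 0.0362 and 0.044 m)) and linear speed of core below 0.02 m/s); the robot touches nothing.
It fails at once if the handwheel is forced past a bite (more than about 12 N at the handle) (contact force between wheel_c0 and jaw_a_c0 above 21 N or contact force between wheel_c0 and jaw_b_c0 above 21 N).
It fails at once if a bystander is moved by more than 20 mm (distance of any of core, depth_block, depth_block_2, marker, hammer, spray_bottle, pocket_lens from where it was at the start of the episode above 0.02 m).
It also fails if it takes over 72 s, if anything falls off the work surface, if the arm or the gripper's body presses on something with over 40 N, if the wrist force passes 120 N, or if a joint passes its speed limit or range.

## Working session

There is one attempt and no reset: what is moved stays moved. The work goes in short steps, each a Python script; the robot and the scene stay as the last script left them, time stands still between calls to the robot, and variables do not carry over. Pictures are saved under pics/ and viewed, at most 10 in all, crops included, and the job is handed in when it is done.

```bash
mkdir -p pics; ls
python3 - <<'E'
from station import *
import cv2, numpy as np
for n in ("scene","top"):
    cv2.imwrite(f"pics/{n}0.png", read_camera(n)[:,:,::-1])
    i=camera_info(n); print(n, np.round(i["intrinsics"],1).tolist(), i["dist"], np.round(i["T"],3).tolist())
i=camera_info("wrist"); print(i)
print(get_time(), get_ee_rot())
E
```

```text
pics
scene [[445.1, 0.0, 316.0], [0.0, 445.1, 238.2], [0.0, 0.0, 1.0]] [-0.01632722  0.          0.          0.          0.        ] [[-0.193, -0.752, 0.63, 1.235], [0.981, -0.14, 0.134, 0.125], [-0.013, 0.644, 0.765, 0.922], [0.0, 0.0, 0.0, 1.0]]
top [[456.5, 0.0, 314.7], [0.0, 456.5, 239.5], [0.0, 0.0, 1.0]] [-0.11978943  0.          0.          0.          0.        ] [[0.005, 0.989, -0.147, 0.442], [-0.999, 0.01, 0.033, 0.01], [0.034, 0.147, 0.989, 1.072], [0.0, 0.0, 0.0, 1.0]]
{'intrinsics': array([[401.97484667,   0.        , 315.91770762],
       [  0.        , 401.97484667, 246.94680418],
       [  0.        ,   0.        ,   1.        ]]), 'dist': array([-0.05877855,  0.        ,  0.        ,  0.        ,  0.        ]), 'tool_from_camera': array([[-1.00578318e-03,  9.54423547e-01,  2.98453818e-01,
         8.16151443e-02],
       [ 9.99999490e-01,  9.87587654e-04,  2.11777354e-04,
         1.45505598e-05],
       [-9.26240122e-05,  2.98453878e-01, -9.54424053e-01,
        -1.62079874e-01],
       [ 0.00000000e+00,  0.00000000e+00,  0.00000000e+00,
         1.00000000e+00]])}
0.1 [-6.59794568e-04  9.91049502e-01  1.33493220e-01 -9.53872147e-05]
```

View pics/scene0.png

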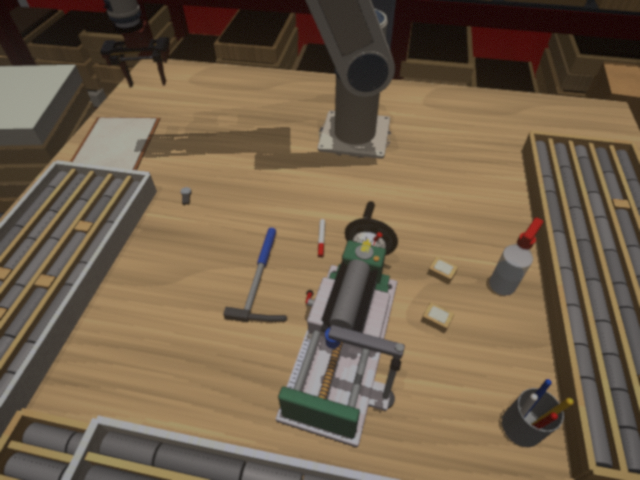

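View pics/top0.png

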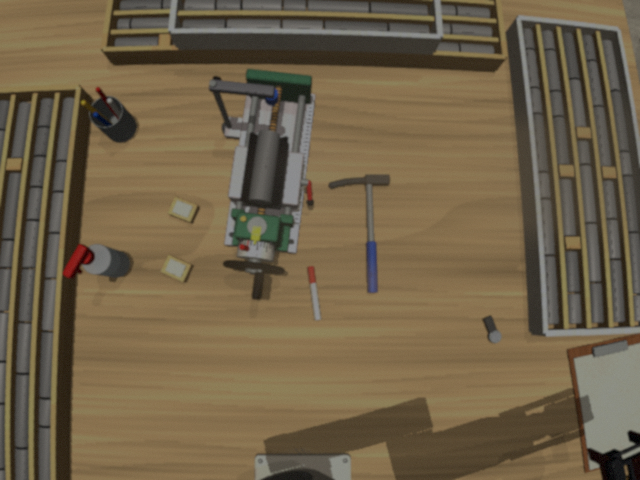

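The scene view shows the stage with its wheel at about (370,237) and handle at (368,212). In the top view the handle is at (258,285), the wheel rim spans (224–283, 267), the red peg is at (244,247), the yellow pointer at (256,235) and the green housing at (262,228).

```bash
cat > h.py <<'E'
from station import *
import cv2, numpy as np
from scipy.spatial.transform import Rotation as R
F=np.diag([1.,-1,-1])
def cam(n):
    i=camera_info(n)
    if n!="wrist": return i["intrinsics"],i["dist"],np.array(i["T"])
    T=np.eye(4); q=get_ee_rot(); T[:3,:3]=R.from_quat([q[1],q[2],q[3],q[0]]).as_matrix(); T[:3,3]=get_tcp_pos()
    return i["intrinsics"],i["dist"],T@i["tool_from_camera"]
def ray(c,px):
    K,d,T=c
    u=cv2.undistortPoints(np.array(px,float).reshape(-1,1,2),K,d)[:,0]
    v=np.c_[u,np.ones(len(u))]@F@T[:3,:3].T
    return T[:3,3],v
def plane(c,px,z):
    o,v=ray(c,px); return o+v*((z-o[2])/v[:,2])[:,None]
def proj(c,P):
    K,d,T=c; p=(np.atleast_2d(P)-T[:3,3])@T[:3,:3]@F
    return cv2.projectPoints(p,np.zeros(3),np.zeros(3),K,d)[0][:,0]
def hsv(im): return cv2.cvtColor(im,cv2.COLOR_RGB2HSV)
def quat(yaw):  # tool down, tool x along heading yaw
    M=np.array([[np.cos(yaw),np.sin(yaw),0],[np.sin(yaw),-np.cos(yaw),0],[0,0,-1]])
    q=R.from_matrix(M).as_quat(); return [q[3],q[0],q[1],q[2]]
def S(o,yaw,p):  # stage->world
    c,s=np.cos(yaw),np.sin(yaw); return np.array([o[0]+c*p[0]-s*p[1],o[1]+s*p[0]+c*p[1],p[2]])
E
python3 - <<'E'
from h import *
c=cam("top")
for n,p,z in [("wheelL",(224,266),.095),("wheelR",(283,271),.095),("handle tip",(258,298),.147),("peg",(244,247),.15),("yel",(256,235),.138),("probe/base far",(279,72),.1),("baseRf",(312,96),.02),("baseRn",(297,250),.02),("baseLn",(227,247),.02)]:
    print(n,plane(c,[p],z).round(3))
im=read_camera("top"); cv2.imwrite("pics/crop1.png",cv2.resize(im[60:310,180:340,::-1],None,fx=2.4,fy=2.4,interpolation=cv2.INTER_CUBIC))
E
```

```text
wheelL [[0.528 0.171 0.095]]
wheelR [[0.518 0.044 0.095]]
handle tip [[0.459 0.092 0.147]]
peg [[0.562 0.122 0.15 ]]
yel [[0.589 0.1   0.138]]
probe/base far [[0.977 0.062 0.1  ]]
baseRf [[ 0.957 -0.017  0.02 ]]
baseRn [[0.573 0.015 0.02 ]]
baseLn [[0.578 0.178 0.02 ]]
```

View pics/crop1.png

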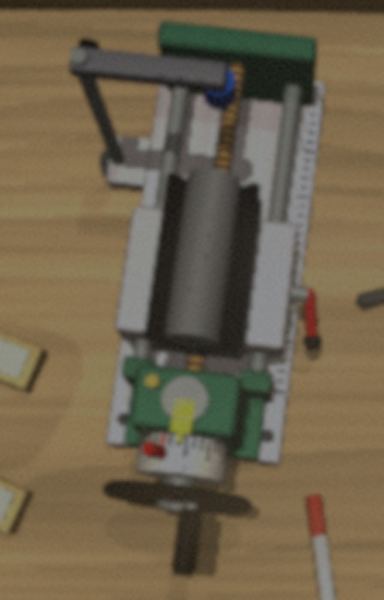

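The crop shows the peg leaning left of the yellow pointer and the handle near upright. The stage yaw is about -0.08 rad and the wheel centre about (0.523, 0.108). Next I'll move the wrist camera above the wheel and dial to refine these.

Run:
```python
from h import *
o=(0.523,0.108);yaw=-0.08
q=quat(yaw+np.pi)
p=S(o,yaw,(.10,0,.26))
print(inverse_kinematics(p,q),inverse_kinematics(p,quat(yaw)))
t=get_tcp_pos(); movel([t[0],t[1],.32],v=.3)
move_pose(S(o,yaw,(.09,0,.32)),q)
movel(p,v=.2)
c=cam("wrist"); im=read_camera("wrist"); print(get_time(),get_ft_force(),get_joint_pos())
np.savez("w1.npz",K=c[0],d=c[1],T=c[2],im=im)
for s in [(0,0,.095),(-.042,0,.147),(.035,0,.155),(.082,0,.138)]: print(s,proj(c,S(o,yaw,s)).round(1))
cv2.imwrite("pics/w1.png",im[:,:,::-1])
```

```text
[ 1.40379538e-01  3.93258131e-01  1.58394048e+00 -4.44089210e-16
  1.16439404e+00 -1.35041679e+00] [ 1.40379538e-01  3.93258131e-01  1.58394048e+00 -4.44089210e-16
  1.16439404e+00  1.79117587e+00]
4.05 [-0.49572329  0.75386187  0.91123558] [ 1.39990504e-01  3.92641483e-01  1.58254964e+00  2.80423872e-06
  1.16544483e+00 -1.35035656e+00]
(0, 0, 0.095) [[316.7  99.5]]
(-0.042, 0, 0.147) [[316.7  24.4]]
(0.035, 0, 0.155) [[316.9 150.9]]
(0.082, 0, 0.138) [[316.9 215.8]]
```

View pics/w1.png

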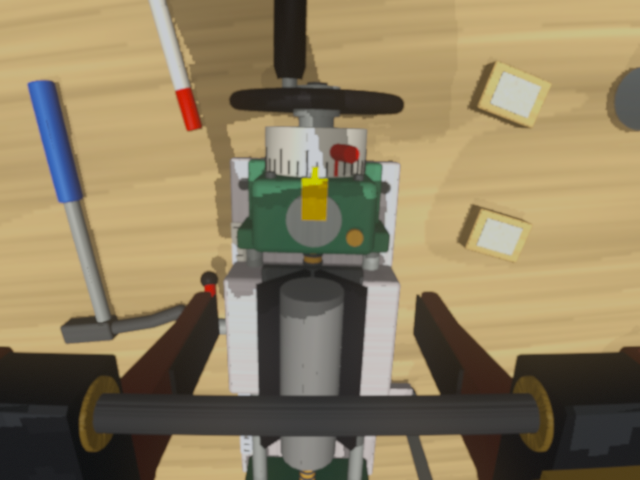

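The wrist view shows the handle at about (290,40), the wheel spanning (231–403, 101), the peg at (345,154), the pointer at (314,185), the housing at 250–380 and the core axis around (311,290)→(308,465). The centres drift left as x grows, so I'll refine the yaw and lateral offset.

Run:
```python
from h import *
d=np.load("w1.npz"); c=(d["K"],d["d"],d["T"]); im=d["im"]; H=hsv(im).astype(int)
o=np.array((0.523,0.108));yaw=-0.08
def st(p): 
    v=p[:2]-o; cc,s=np.cos(yaw),np.sin(yaw); return np.array([cc*v[0]+s*v[1],-s*v[0]+cc*v[1]])*1000
def mid(name,mask,rows,lo,hi,z):
    for r in rows:
        x=np.where(mask[r,lo:hi])[0]+lo
        if len(x)==0: print(name,r,'none');continue
        a,b=[st(p) for p in plane(c,[(x[0]-.5,r),(x[-1]+.5,r)],z)]
        print(name,r,x[0],x[-1],"x %.1f mid y %.1f w %.1f"%(a[0],(a[1]+b[1])/2,b[1]-a[1]))
dark=H[...,2]<60
green=(H[...,0]>60)&(H[...,0]<90)&(H[...,1]>90)
yel=(H[...,0]>22)&(H[...,0]<32)&(H[...,1]>200)
red=((H[...,0]<6)|(H[...,0]>174))&(H[...,1]>150)
mid("handle",dark,[5,25,45,65],255,330,.147)
mid("wheel",dark,[100],220,415,.095)
mid("green",green,[200,215,228,240],235,400,.138)
mid("yel",yel,[182,190,200,210],280,350,.14)
gray=(H[...,1]<40)
ends=[]
mid("core",gray&(H[...,2]>95),[300,320,340,360,380],262,358,.149)
mid("endplate",green,[466,472,478],200,420,.09)
ring=gray&(H[...,2]>120)
mid("ring",ring,[140,165],255,375,.095)
m=np.zeros(red.shape,np.uint8); m[140:180,325:365]=red[140:180,325:365]
n,l,s,ce=cv2.connectedComponentsWithStats(m)
for i in range(1,n): print("red",s[i],ce[i])
print(st(plane(c,[(345,153)],.15)[0]), im[320,250:400:6].tolist())
```

```text
handle 5 275 305 x -53.2 mid y -16.5 w 19.1
handle 25 275 304 x -41.8 mid y -16.9 w 18.7
handle 45 274 305 x -30.1 mid y -17.1 w 20.1
handle 65 274 304 x -18.3 mid y -17.7 w 19.7
wheel 100 231 400 x -0.1 mid y -0.9 w 131.3
green 200 267 368 x 70.4 mid y 0.4 w 73.0
green 215 255 366 x 81.3 mid y -4.6 w 81.0
green 228 255 366 x 91.0 mid y -4.7 w 81.8
green 240 249 367 x 100.2 mid y -6.6 w 87.7
yel 182 302 326 x 57.3 mid y -2.0 w 17.5
yel 190 302 326 x 62.9 mid y -2.0 w 17.6
yel 200 303 325 x 70.1 mid y -2.1 w 16.3
yel 210 302 325 x 77.3 mid y -2.4 w 17.2
core 300 none
core 320 282 340 x 159.9 mid y -4.6 w 44.6
core 340 282 338 x 177.1 mid y -5.4 w 43.8
core 360 282 337 x 194.9 mid y -5.9 w 43.9
core 380 282 336 x 213.4 mid y -6.5 w 43.9
endplate 466 none
endplate 472 319 323 x 372.8 mid y 4.2 w 5.4
endplate 478 none
ring 140 266 365 x 30.3 mid y -1.0 w 79.1
ring 165 268 360 x 49.9 mid y -2.2 w 74.7
red [331 145  28  30 414] [344.0821256  153.98550725]
[36.70257642 18.64076459] [[199, 202, 201], [166, 169, 168], [47, 44, 44], [45, 43, 43], [44, 42, 42], [74, 73, 72], [113, 112, 108], [127, 127, 123], [134, 133, 129], [128, 127, 122], [145, 144, 140], [147, 145, 142], [140, 139, 135], [133, 131, 128], [120, 118, 115], [96, 95, 92], [45, 43, 43], [46, 43, 43], [47, 45, 44], [77, 72, 71], [200, 193, 191], [200, 193, 191], [200, 194, 192], [200, 194, 192], [191, 184, 182]]
```

Fitting the centres gives yaw ≈ -0.107 and origin ≈ (0.523, 0.1075). The handle is at y ≈ -18 mm, about 20° clockwise of upright. I'll cage it loosely and push until it bites.

```bash
cat >> h.py <<'E'
O=(0.523,0.1075);Y=-0.107;Q=quat(Y+np.pi)
ey=np.array([-np.sin(Y),np.cos(Y),0]); 
def fy(): return float(np.dot(get_ft_force(),ey))
def sp():
    v=np.array(get_tcp_pos())-[O[0],O[1],0]; c,s=np.cos(Y),np.sin(Y); return np.array([c*v[0]+s*v[1],-s*v[0]+c*v[1],v[2]])*1000
def sat(): # stage coordinates of TCP, mm, readable
    return sp().round(1)
E
python3 - <<'E'
from h import *
move_pose(S(O,Y,(-.042,-.0179,.24)),Q)
print(movel(S(O,Y,(-.042,-.0179,.125)),v=.12,until_force=8),sat())
command_gripper(0.30); wait(.2)
print("w",get_grip_width()*88,get_ft_force(),get_finger_force())
f0=fy()
hit=movel(S(O,Y,(-.042,-.0385,.125)),v=.008,until_force=6.5)
for _ in range(3): print(hit,sat(),fy()-f0,get_ft_force()); wait(.1)
print(get_time())
E
```

```text
False [-41.4 -17.7 125.5]
w 26.211594945992427 [ 0.15228672 -0.45976412 -0.6636599 ] 0.0
True [-42.  -25.8 124.9] 4.235308363787022 [0.57030507 3.75500602 0.75442251]
True [-42.  -25.7 124.9] 5.283014284061483 [1.13935664 4.74761632 0.58599211]
True [-42.1 -25.8 124.8] 4.628423910211755 [1.37638483 4.06380153 0.6179046 ]
8.625
```

Run:
```python
from h import *
def F(n=8):
    a=[]
    for _ in range(n): a.append(fy()); wait(.02)
    return np.mean(a)
f0=0.55*0-0.45
print("F",F())
y=sp()[1]; 
for k in range(4):
    f=F()-f0
    if f>7: break
    y-=0.2; movel(S(O,Y,(-.042,y/1000,.125)),v=.008); print(y,sat(),F()-f0)
wait(.2); print(F()-f0,get_time())
```

```text
F 4.3860077614738415
-26.060661899508954 [-42.1 -25.9 125. ] 5.515527168624822
-26.260661899508953 [-42.  -26.1 125. ] 6.433557267308978
-26.460661899508953 [-42.1 -26.2 125. ] 6.767194570693118
-26.660661899508952 [-42.1 -26.3 124.9] 7.340590511273375
7.555671863455578 11.1583
```

The bite is confirmed, with the force climbing at about 4–5 N/mm. I'll let go and look at the peg.

Run:
```python
from h import *
y=sp()[1]
movel(S(O,Y,(-.042,(y+1.8)/1000,.125)),v=.01)
print("F",fy())
command_gripper(1.0)
movel(S(O,Y,(-.042,(y+1.8)/1000,.24)),v=.2)
movel(S(O,Y,(.10,0,.24)),v=.2)
c=cam("wrist"); im=read_camera("wrist"); H=hsv(im).astype(int)
np.savez("w2.npz",K=c[0],d=c[1],T=c[2],im=im)
red=((H[...,0]<6)|(H[...,0]>174))&(H[...,1]>150)
m=np.zeros(red.shape,np.uint8); m[100:220,290:400]=red[100:220,290:400]
n,l,s,ce=cv2.connectedComponentsWithStats(m)
for i in range(1,n):
  if s[i][4]>30: print("red",s[i],ce[i])
for t in (10,20,30):
  a=np.radians(t); print(t,proj(c,[S(O,Y,(.035,r*np.sin(a),.095+r*np.cos(a))) for r in(.04,.064)]).round(1).tolist())
x=np.where(H[25,240:330,2]<60)[0]+240; print("handle",x[0],x[-1],proj(c,S(O,Y,(-.042,-.0237,.1413))))
print(get_time(),proj(c,S(O,Y,(.06,0,.14))))
cv2.imwrite("pics/w2.png",cv2.resize(im[0:240,220:420,::-1],None,fx=2.5,fy=2.5,interpolation=cv2.INTER_CUBIC))
```

```text
F 1.50537633526989
red [329 148  27  33 451] [341.70731707 158.27937916]
10 [[327.3, 153.1], [335.4, 155.8]]
20 [[337.5, 152.9], [353.1, 155.5]]
30 [[346.8, 152.6], [368.9, 154.9]]
handle 263 295 [[276.07931641  21.10564273]]
14.2167 [[316.6528472  192.69118533]]
```

View pics/w2.png

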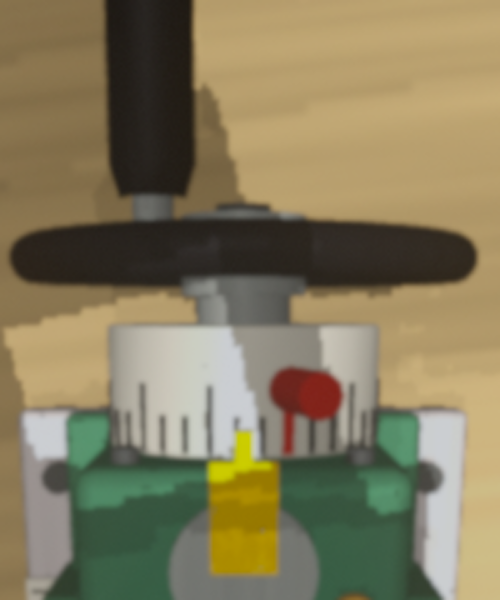

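The peg leans about 17° left, and the pointer, ring and wheel centres agree at y ≈ +0.6 mm in my frame. I'll straddle the peg around the index and close gently to stand it upright.

Run:
```python
from h import *
y=.0005
movel(S(O,Y,(.034,y,.24)),v=.2)
print(movel(S(O,Y,(.034,y,.143)),v=.1,until_force=6),sat())
command_gripper(0.145); wait(.3)
print(get_grip_width()*88,get_finger_force(),get_ft_force(),sat())
command_gripper(0.5)
movel(S(O,Y,(.034,y,.22)),v=.15)
command_gripper(1.0)
movel(S(O,Y,(.10,0,.24)),v=.2)
c=cam("wrist"); im=read_camera("wrist"); H=hsv(im).astype(int)
red=((H[...,0]<6)|(H[...,0]>174))&(H[...,1]>150)
m=np.zeros(red.shape,np.uint8); m[100:220,290:400]=red[100:220,290:400]
n,l,s,ce=cv2.connectedComponentsWithStats(m)
for i in range(1,n):
  if s[i][4]>30: print("red",s[i],ce[i])
x=np.where(H[25,240:330,2]<60)[0]+240; print("handle",x[0],x[-1])
yel=(H[...,0]>22)&(H[...,0]<32)&(H[...,1]>200)
for r in (172,176,180,190,200): x=np.where(yel[r,280:350])[0]+280; print(r,x[[0,-1]] if len(x) else 0)
print(get_time())
cv2.imwrite("pics/w3.png",cv2.resize(im[0:240,220:420,::-1],None,fx=2.5,fy=2.5,interpolation=cv2.INTER_CUBIC))
```

```text
False [ 34.5   0.6 143.6]
13.283779798434328 0.2655391674488783 [0.23449429 0.13218827 0.56028259] [ 34.    0.5 143. ]
red [309 147  18  23 272] [317.61397059 156.96691176]
handle 263 295
172 [316 319]
176 [315 319]
180 [315 319]
190 [304 330]
200 [304 330]
20.0333
```

View pics/w3.png

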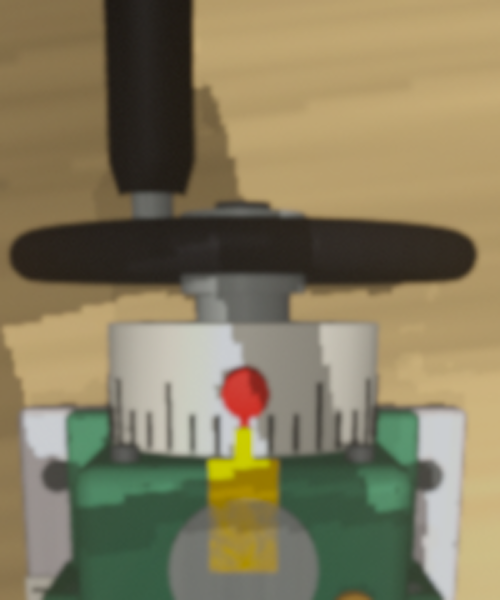

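The peg now stands at the index (peg 317.6 px, pointer 317 px) and the handle hasn't moved (263–295). Next is the anticlockwise push.

Run:
```python
from h import *
def F(n=8):
    a=[]
    for _ in range(n): a.append(fy()); wait(.02)
    return np.mean(a)
y=-.0225
movel(S(O,Y,(-.042,y,.24)),v=.2)
print(movel(S(O,Y,(-.042,y,.125)),v=.12,until_force=8),sat())
command_gripper(0.30); wait(.2); f0=F(); print(get_grip_width()*88,f0)
hit=movel(S(O,Y,(-.042,.022,.125)),v=.009,until_force=6)
y=sp()[1]; print(hit,y,F()-f0)
if hit:
  for k in range(8):
    f=f0-F()
    if f>6.8 or f<2: break
    y+=0.2; movel(S(O,Y,(-.042,y/1000,.125)),v=.008); print(y,sat(),F()-f0)
print(get_time())
```

```text
False [-41.5 -22.4 125.5]
26.429877570792947 0.01769531094770697
True 6.275659074008389 -3.654433088787061
6.475659074008389 [-42.1   6.3 124.9] -4.703637581162776
6.675659074008389 [-42.1   6.5 124.9] -5.491064344362997
6.875659074008389 [-42.1   6.6 124.9] -5.548299984658665
7.07565907400839 [-42.2   6.7 124.9] -6.35162433285948
7.27565907400839 [-42.1   6.9 124.9] -6.760987270809099
7.47565907400839 [-42.1   7.  124.9] -6.536479719925828
7.67565907400839 [-42.1   7.2 124.9] -6.883494783997173
30.3
```

Run:
```python
from h import *
y=sp()[1]
wait(.2)
movel(S(O,Y,(-.042,(y-1.8)/1000,.125)),v=.01); print(fy())
command_gripper(1.0)
movel(S(O,Y,(-.042,(y-1.8)/1000,.24)),v=.2)
movel(S(O,Y,(.10,0,.24)),v=.2)
c=cam("wrist"); im=read_camera("wrist"); H=hsv(im).astype(int)
x=np.where(H[25,240:370,2]<60)[0]+240; print("handle",x[0],x[-1])
for t in (20,25,30,35):
  a=np.radians(t); print(t,proj(c,[S(O,Y,(.035,.0006+r*np.sin(a),.095+r*np.cos(a))) for r in(.04,.064)]).round(1).tolist())
for t in (0,5,10): a=np.radians(t); print("h",t,proj(c,S(O,Y,(-.042,.0006+.052*np.sin(a),.095+.052*np.cos(a)))).round(1))
print(get_time())
cv2.imwrite("pics/w4.png",cv2.resize(im[0:240,220:420,::-1],None,fx=2.5,fy=2.5,interpolation=cv2.INTER_CUBIC))
```

```text
-2.65176443305071
handle 303 335
20 [[338.6, 153.1], [354.3, 155.7]]
25 [[343.4, 153.0], [362.5, 155.5]]
30 [[348.0, 152.8], [370.1, 155.2]]
35 [[352.2, 152.7], [377.0, 154.8]]
h 0 [[317.8  18.8]]
h 5 [[325.7  18.9]]
h 10 [[333.5  19.2]]
33.5667
```

View pics/w4.png

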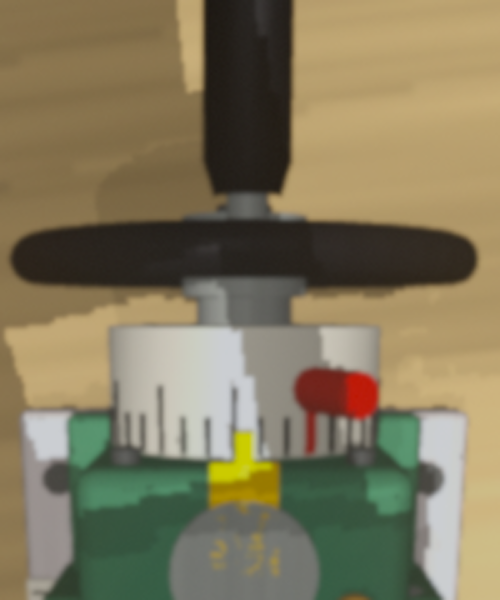

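The handle rests at the anticlockwise bite (303–335 px). The peg now leans about 26° left, which matches the roughly 26° the handle turned between bites. Nothing is being touched, so I'm handing in.

```bash
python3 -c "
from station import *
print(job_done(),get_time())"
```

```text
the job is handed in; nothing more can be done
the job is handed in; nothing more can be done
```

I handed the job in at about 34 s without seeing the verdict: the wheel rests at its anticlockwise bite, the peg stands about 26° left of the index (the measured play), and neither push went above about 7.6 N.

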